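# Put the press dies away on the die block in order of diameter

## Task

Put the four white press dies away on the wooden die block, flat side down, one fully seated on each steel spigot, in order of diameter: the smallest on the spigot at the end nearest the green hand press that stands on the bench beside the block, each next one larger, the largest at the far end. The black loupe and the small oil bottle stand among the dies: leave them standing where they are.

Things in the scene. Friction and masses are not known exactly. Their poses are not given: they have to be found in the camera images.
- die_28: the smallest of the four white nylon press dies: an upright ring, outside diameter 28 mm at the bottom 14 mm and 25 mm above, 20 mm high, with a plain through bore of 18 mm in all four (widening to a shallow cup of 18 mm at the top). Loose, about 29 g. Origin: centre of its underside; z up its axis.
- die_36: the second smallest of the four white nylon press dies: an upright ring, outside diameter 36 mm at the bottom 14 mm and 33 mm above, 20 mm high, with a plain through bore of 18 mm in all four (widening to a shallow cup of 26 mm at the top). Loose, about 34 g. Origin: centre of its underside; z up its axis.
- die_44: the second largest of the four white nylon press dies: an upright ring, outside diameter 44 mm at the bottom 14 mm and 41 mm above, 20 mm high, with a plain through bore of 18 mm in all four (widening to a shallow cup of 34 mm at the top). Loose, about 38 g. Origin: centre of its underside; z up its axis.
- die_52: the largest of the four white nylon press dies: an upright ring, outside diameter 52 mm at the bottom 14 mm and 49 mm above, 20 mm high, with a plain through bore of 18 mm in all four (widening to a shallow cup of 42 mm at the top). Loose, about 43 g. Origin: centre of its underside; z up its axis.
- die_block: dark wooden block, 60 x 240 x 18 mm, fixed; yaw within 13 degrees of 0. Origin: centre of its underside, on the bench. Four equal upright steel spigots in a row along its y axis at x = 0, y = -87, -29, +29, +87 mm: 10 mm thick for 7 mm above the wood, then a cone to a 3 mm nose 16 mm above the wood. A seated die lies flat on the wood: its underside 18 mm above the block's origin.
- staking_press: green cast hand press with a steel plunger, 133 mm tall, foot 36 x 67 mm, fixed beyond one end of the die block (which end differs from start to start), about 100 mm past the end spigot along the row and 45 mm behind it. Origin: centre of its underside. It marks the end where the row begins; it is not used.
- driver_stand: black block with six upright screwdrivers, 44 x 80 mm, 73 mm tall, fixed to the bench beyond the other end of the die block, mirrored to the press. Origin: centre of its underside. An obstacle only.
- loupe: black eye loupe standing on its wide rim, 37 mm across, 30 mm high, loose. Origin: centre of its underside, z up. To be left alone.
- oil_bottle: small brown oil bottle with black cap, 22 mm across, 52 mm high, loose, standing. Origin: centre of its underside, z up. To be left alone.
Mind the look-alikes: they are no part of the job. What is shaped like the die_36 but purple or turquoise is not meant.

How it is judged:
By the outcome, as a careful person would: the job done as asked, in the order asked, and still so for the second after the job is handed in, with the robot touching nothing.
It also fails if it takes over 128 s, if anything falls off the work surface, if the arm or the gripper's body presses on something with over 40 N, if the wrist force passes 120 N, or if a joint passes its speed limit or range.

## Robot

A 6-joint arm with a two-finger parallel gripper is mounted at the origin on a cart in front of the work surface, level with it; the furniture and walls round the work are solid. World frame = base frame: x ahead of the robot, y to its left, z up, the work surface at z = 0. Lengths are in mm, angles in degrees, forces in N, time in s.
With the tool pointing down it reaches from about 300 to 850 mm from the base axis. Payload 4.2 kg.
Tool frame: the origin (TCP) lies midway between the tips of the shut fingers; the grasp point (between the pads) lies 19 mm behind it; z points along the fingers, y is the line along which they close (so a half turn about z gives the same grasp; the last joint's range is limited). The gripper opens to 91 mm and grips with 3 to 60 N. Pads are 32 mm wide; open, the fingers measure 118 mm over their backs; the gripper's body (76 mm by 178 mm) begins 60 mm behind the grasp point.
Start: joints at [-77.922, 18.312, 89.639, -0, 72.044, -1.146], TCP at [131.537, -559.769, 213.976] pointing down, gripper open.
Joint ranges: [-177.97, 177.97], [-48.28, 115.42], [12.27, 149.76], [-77.06, 257.06], [2.81, 150.46], [-146.56, 146.56]. Speed limits (degrees/s): [147.25, 147.25, 180, 180, 180, 180].

## Interface

Orientations are given as [roll, pitch, yaw] about the fixed x, y, z axes, in that order (R = Rz(yaw) Ry(pitch) Rx(roll)).
In Python, from workcell import env gives the robot as it stands.
- The arm moves only by the shell command python3 -m jog 'ROWS' [FORCE]. ROWS is a JSON object of lists of equal length, an entry for each row: "jaw": the finger opening in mm, from 0 to 91.2; "slide": the shift along the tool's x, y, z in units of 30 mm (1.0 is 30 mm), a list of three; "spin": the turn about the tool's z in units of 8 degrees (1.0 is 8 degrees). In form: {"jaw": [jaw, ...], "slide": [[dx, dy, dz], ...], "spin": [spin, ...]}. A call has 1 to 10 rows; each row shifts and turns the commanded pose from where the row before left it, along the tool's axes as they then stand; what a row does not reach is not made up. A row lasts 1/10 s, in which the tool goes at most 50 mm and 8.59 degrees, less where a joint would pass 70% of its speed; a pose out of reach is approached as far as the arm can. A call is refused whole if a number of a shift passes 1 or a number of a turn 1, either way. A call with a gripper value outside its range is refused whole. The fingers move at their own pace and stop on an object; FORCE is the grip in N (left out, the last holds). Time passes only in rows, so rows that do not move let the fingers close. It gives the time, the measured TCP pose, the force, the opening and the grip force at its end, in the units of the state.
- env.state(): the state, without advancing time (a new reading comes with each control period).
- env.grab_frame(name): name is "side" or "top"; returns the picture (384x512x3 uint8, red, green, blue); there is no depth.
- env.camera_model(name): a dict with "fx", "fy", "cx", "cy" (pixels), "camera_from_world" (4x4, takes a point from world to camera coordinates). Camera axes: x right, y up, looking along -z (the intrinsics and any distortion apply to the point x, -y, -z); pixel columns grow to the right and rows downward; lengths in mm; the calibration is good to about 2 mm. A picture is of the moment at which its call begins. camera_model takes no time and is no camera call.
- env.job_done(): hands the job in; it is judged then, once.
The state is a dict: "time_s": time; "qpos": joint angles; "qvel": joint speeds; "effort": joint torques, N m; "ee_pos": TCP position; "ee_rot": TCP orientation; "force": force on the tool from outside, world axes, zero at the start; "torque": the same for the moment, N m; "gripper_width": finger opening in mm; "gripper_force": force on a finger pad.
Only numpy, scipy, OpenCV 4.12 (cv2) and the standard library are available. Lean on these libraries where they do the work, as an engineer would, in place of code of your own. Each camera call takes 0.05 s, during which the arm holds its last target. There are 200 camera calls.

## Working session

There is one attempt and no reset: what is moved stays moved. The work goes in short steps, Python scripts to look and compute and a shell command to move; the robot and the scene stay as the last step left them, time stands still between calls to the robot, and variables do not carry over. Pictures are saved under pics/ and viewed, at most 14 in all, crops included, and the job is handed in when it is done.

```bash
mkdir -p pics; ls; python3 - <<'E'
from workcell import env
import cv2
for n in("top","side"):
    f=env.grab_frame(n); cv2.imwrite(f"pics/{n}0.png",cv2.resize(f[:,:,::-1],(800,600),interpolation=cv2.INTER_CUBIC)); cv2.imwrite(f"raw_{n}.png",f[:,:,::-1])
    print(env.camera_model(n))
print(env.state())
E
```

```text
pics
{'fx': 483.53385580089724, 'fy': 483.53385580089724, 'cx': 250.11835127011034, 'cy': 195.9508816453723, 'camera_from_world': array([[ 9.38387409e-03, -9.99914230e-01,  9.13649818e-03,
        -1.45829151e+01],
       [ 9.81069292e-01,  1.09736760e-02,  1.93345862e-01,
        -5.87645110e+02],
       [-1.93429540e-01,  7.14920458e-03,  9.81088121e-01,
        -9.81378963e+02],
       [ 0.00000000e+00,  0.00000000e+00,  0.00000000e+00,
         1.00000000e+00]])}
{'fx': 375.55159174303304, 'fy': 375.55159174303304, 'cx': 250.82966763318953, 'cy': 190.80731694945482, 'camera_from_world': array([[ 9.35228409e-01, -3.54024891e-01, -3.76815829e-03,
        -5.48092744e+02],
       [ 1.85721008e-01,  4.81502812e-01,  8.56541155e-01,
        -1.47668589e+02],
       [-3.01422510e-01, -8.01761448e-01,  5.16064968e-01,
        -6.98146610e+02],
       [ 0.00000000e+00,  0.00000000e+00,  0.00000000e+00,
         1.00000000e+00]])}
{'time_s': 0.1, 'qpos': array([-7.79225249e+01,  1.83466250e+01,  8.96985288e+01, -9.18866188e-04,
        7.20421033e+01, -1.14640959e+00]), 'qvel': array([ 0.11941065, -0.05624343, -0.19197594, -0.01411169,  0.04529004,
       -0.02328868]), 'effort': array([ 1.33636581e-04, -4.13333666e+01, -2.32510132e+01,  7.28654210e-02,
        4.22020792e-02, -5.55460599e-05]), 'ee_pos': array([ 131.43489568, -559.32925853,  213.22391523]), 'ee_rot': array([-1.79912743e+02, -8.72281919e-04,  1.32241680e+01]), 'force': array([-0.10557789, -0.20685492,  0.88977884]), 'torque': array([ 0.03937238, -0.02686288, -0.0186324 ]), 'gripper_force': 0.0, 'gripper_width': 91.49848643253262}
```

View pics/top0.png

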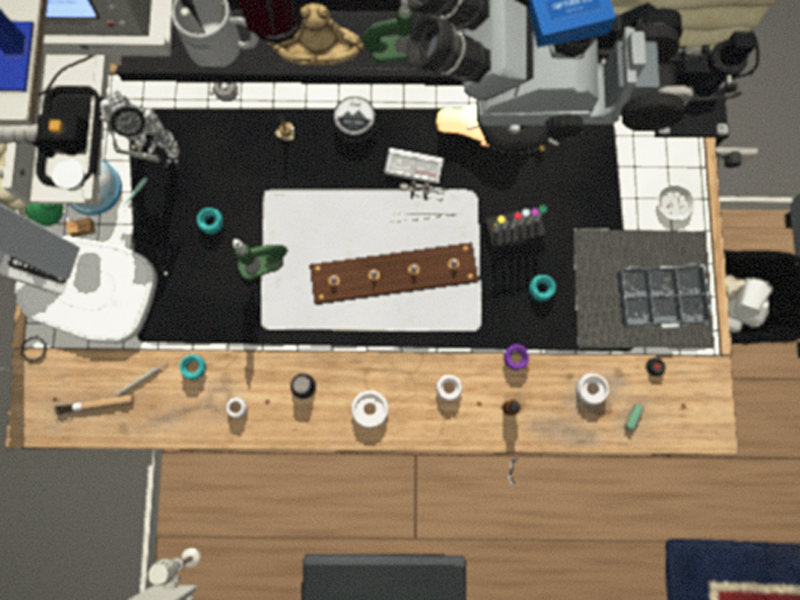

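View pics/side0.png

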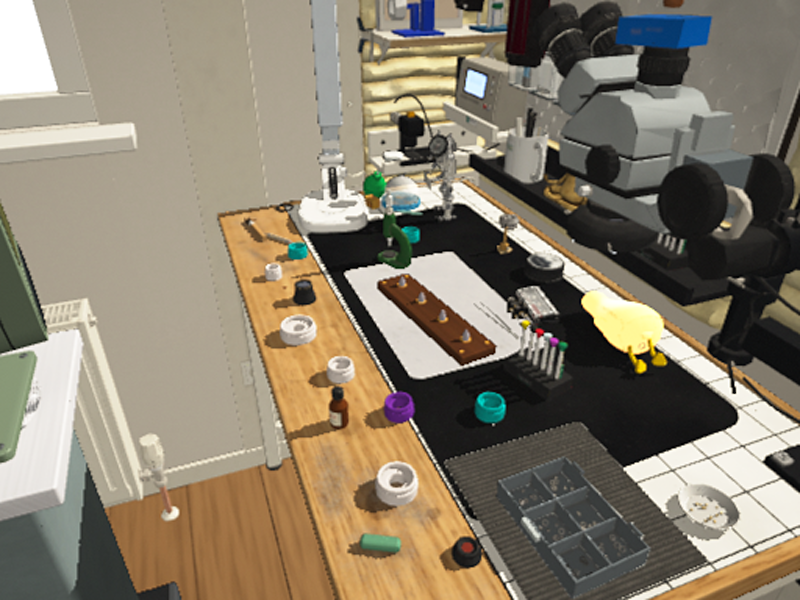

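The top view, scaled to 800x600, shows:
- **White dies:** (236,407), (370,409), (449,389) and (592,390).
- **Leave alone:** loupe (303,386) and oil bottle (511,407).
- **Look-alikes, not meant:** purple (516,357), turquoise (192,367), (209,220) and (542,288).
- **Press end:** the press is at (260,258), so the row begins at the left (+y) end of the block.

By size, the dies look like 28 at (236,407), 36 at (449,389), 44 at (592,390) and 52 at (370,409). I'll measure them to check.

```bash
cat > h.py <<'E'
import numpy as np, cv2
from workcell import env
def ray(n,u,v,z):
    m=env.camera_model(n); T=m["camera_from_world"]; R=T[:3,:3]; C=-R.T@T[:3,3]
    d=R.T@np.array([(u-m["cx"])/m["fx"],-(v-m["cy"])/m["fy"],-1])
    return C+d*(z-C[2])/d[2]
def proj(n,p):
    m=env.camera_model(n); q=m["camera_from_world"]@np.append(p,1)
    return m["cx"]+m["fx"]*q[0]/-q[2], m["cy"]-m["fy"]*q[1]/-q[2]
def blobs(n,bgr,lo,hi,box,amin):
    x0,y0,x1,y1=box; k=np.zeros(bgr.shape[:2],np.uint8)
    k[y0:y1,x0:x1]=cv2.inRange(cv2.cvtColor(bgr,cv2.COLOR_BGR2HSV),lo,hi)[y0:y1,x0:x1]
    cs,_=cv2.findContours(k,cv2.RETR_EXTERNAL,cv2.CHAIN_APPROX_NONE)
    return [c for c in cs if cv2.contourArea(c)>amin]
E
python3 - <<'E'
from h import *
b=cv2.imread("raw_top.png")
for nm,lo,hi,z in(("white",(0,0,150),(179,60,255),12),("dark",(0,0,0),(179,255,60),25)):
  for c in blobs("top",b,lo,hi,(130,232,470,283),60):
    (u,v),(w,h),a=cv2.minAreaRect(c); (cu,cv),r=cv2.minEnclosingCircle(c)
    p=ray("top",u,v,z); q=ray("top",u+1,v,z)
    print(nm,(round(u),round(v)),p.round(1)[:2],"diam~",round(2*np.sqrt(cv2.contourArea(c)/np.pi)*abs(q[1]-p[1])+2,1), "side px",np.round(proj("side",p)))
# block
c=max(blobs("top",b,(0,80,30),(20,255,160),(190,150,312,200),500),key=cv2.contourArea)
r=cv2.minAreaRect(c); P=np.array([ray("top",*q,18)[:2] for q in cv2.boxPoints(r)]); print("block",r,P.round(1),P.mean(0).round(1),[np.linalg.norm(P[i]-P[i-1]).round(1) for i in range(4)])
x=cv2.resize(b[150:200,190:312],None,fx=6,fy=6,interpolation=cv2.INTER_CUBIC)
y=cv2.resize(b[225:285,140:400],None,fx=2.8,fy=2.8,interpolation=cv2.INTER_CUBIC)
o=np.zeros((x.shape[0]+y.shape[0],max(x.shape[1],y.shape[1]),3),np.uint8);o[:x.shape[0],:x.shape[1]]=x;o[x.shape[0]:,:y.shape[1]]=y
cv2.imwrite("pics/crop1.png",o)
E
```

```text
white (151, 260) [451.7 206.5] diam~ 28.4 side px [176. 173.]
white (236, 262) [450.4  19.5] diam~ 52.3 side px [191. 211.]
white (287, 248) [482.1 -91.1] diam~ 36.0 side px [219. 236.]
white (379, 248) [ 481.9 -293.8] diam~ 44.6 side px [255. 309.]
block ((251.91265869140625, 174.34498596191406), (24.582448959350586, 104.54149627685547), 82.40535736083984) [[ 656.   108.1]
 [ 691.1 -126. ]
 [ 634.4 -132.7]
 [ 600.    99.2]] [645.4 -12.8] [np.float64(56.6), np.float64(236.8), np.float64(57.1), np.float64(234.4)]
```

View pics/crop1.png

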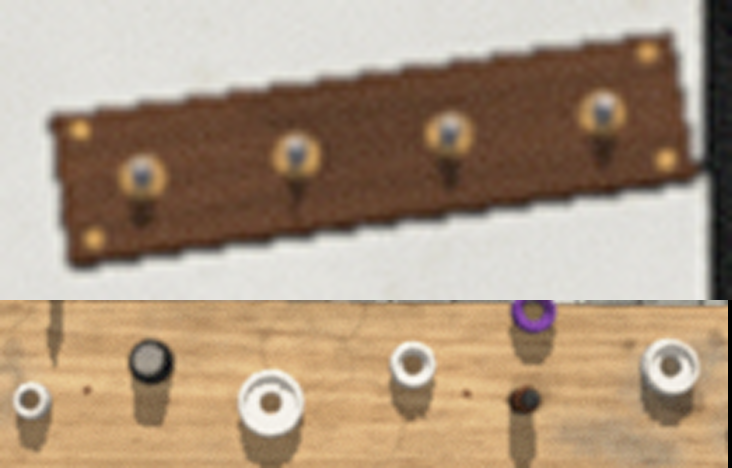

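The crop shows the dies are all upright, cup side up. Measured diameters are 28.4, 52.3, 36.0 and 44.6 mm, which confirms the identities. I'll cross-check the spigots and square the tool to yaw 90, so tool x = +y, tool y = +x and tool z = −z in world axes.

```bash
python3 - <<'E'
from h import *
for u,v in((142,176),(296,156),(449,134),(602,112)):
    print(ray("top",190+u/6-.42,150+v/6-.42,22).round(1))
C=np.array([645.4,-12.8]);d=np.array([-.148,.989])
for s in(87,29,-29,-87): print((C+s*d).round(1), np.array(proj("side",[*(C+s*d),34])).round(1))
b=cv2.imread("raw_side.png")
E
python3 -m jog '{"jaw":[91,91,91,91,91,91,91,91,91,91],"slide":[[0,0,0],[0,0,0],[0,0,0],[0,0,0],[0,0,0],[0,0,0],[0,0,0],[0,0,0],[0,0,0],[0,0,0]],"spin":[-0.96,-0.96,-0.96,-0.96,-0.96,-0.96,-0.96,-0.96,-0.96,-0.96]}' 20
```

```text
[632.7  74.   22. ]
[641.   16.7  22. ]
[650.1 -40.4  22. ]
[659.3 -97.7  22. ]
[632.5  73.2] [257.9 177. ]
[641.1  15.9] [270.2 187.3]
[649.7 -41.5] [283.8 198.8]
[658.3 -98.8] [298.9 211.4]
time_s: 1.1
ee_pos: [131.5, -559.5, 213.5]
ee_rot: [-180.0, -0.1, 90.3]
force: [0.6, 0.8, 0.6]
gripper_width: 91.1
gripper_force: 0.0
```

```bash
python3 -m jog '{"jaw":[91,91,91,91,91,91,91,91,91,91],"slide":[[0.68,0.9,0],[0.68,0.9,0],[0.68,0.9,0],[0.68,0.9,0],[0.68,0.9,0],[0.68,0.9,0],[0.68,0.9,0],[0.68,0.9,0],[0.68,0.9,0],[0.68,0.9,0]],"spin":[0,0,0,0,0,0,0,0,0,0]}' && python3 -m jog '{"jaw":[91,91,91,91,91,91,91,91],"slide":[[0.69,0.89,0.9],[0.69,0.89,0.9],[0.69,0.89,0.9],[0,0,0.9],[0,0,0.9],[0,0,0.9],[0,0,0.9],[0,0,0]],"spin":[0,0,0,0,0,0,0,0]}'
```

```text
time_s: 2.1
ee_pos: [402.2, -354.5, 213.6]
ee_rot: [-180.0, -0.0, 90.0]
force: [-0.5, -0.2, -0.5]
gripper_width: 91.0
gripper_force: 0.0
time_s: 2.9
ee_pos: [478.8, -291.7, 21.4]
ee_rot: [-179.6, -0.3, 90.0]
force: [-1.1, 0.0, 0.4]
gripper_width: 91.1
gripper_force: 0.0
```

```bash
python3 -m jog '{"jaw":[91,91,91,91],"slide":[[-0.06,0.1,0.25],[0,0,0.25],[0,0,0],[0,0,0]],"spin":[0,0,0,0]}'; python3 -m jog '{"jaw":[40,40,40,40,40,40,40,40],"slide":[[0,0,0],[0,0,0],[0,0,0],[0,0,0],[0,0,0],[0,0,0],[0,0,0],[0,0,0]],"spin":[0,0,0,0,0,0,0,0]}' 20
```

```text
time_s: 3.3
ee_pos: [484.8, -295.6, 10.6]
ee_rot: [179.9, 0.0, 90.0]
force: [0.0, -0.3, 0.6]
gripper_width: 91.0
gripper_force: 0.0
time_s: 4.1
ee_pos: [484.5, -295.3, 10.0]
ee_rot: [-180.0, 0.0, 90.0]
force: [-0.7, 0.1, 0.6]
gripper_width: 42.2
gripper_force: 20.0
```

```bash
python3 -m jog '{"jaw":[60,60,60,60,40,40,40,40,40],"slide":[[0,0,0],[0,0,0],[0.05,-0.08,0.22],[0,0,0],[0,0,0],[0,0,0],[0,0,0],[0,0,0],[0,0,0]],"spin":[0,0,0,0,0,0,0,0,0]}' 20;  python3 -m jog '{"jaw":[40,40,40,40,40],"slide":[[0,0,-0.8],[0,0,-0.9],[0,0,-0.9],[0,0,0],[0,0,0]],"spin":[0,0,0,0,0]}'
python3 - <<'E'
from h import *
f=env.grab_frame("side")[:,:,::-1]; cv2.imwrite("pics/g44.png",cv2.resize(f[150:384,150:400],None,fx=2.4,fy=2.4))
E
```

```text
time_s: 5.0
ee_pos: [482.2, -293.9, 3.4]
ee_rot: [180.0, 0.0, 90.0]
force: [0.1, -0.4, -1.5]
gripper_width: 43.3
gripper_force: 20.0
time_s: 5.5
ee_pos: [482.1, -293.8, 81.6]
ee_rot: [180.0, 0.0, 90.0]
force: [0.4, 0.4, -1.3]
gripper_width: 43.1
gripper_force: 20.0
```

View pics/g44.png

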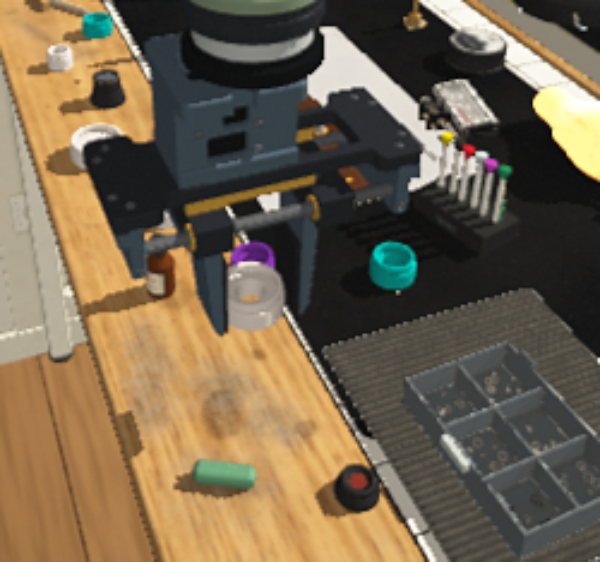

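```bash
python3 -m jog '{"jaw":[40,40,40,40,40,40,40,40,40,40],"slide":[[0.84,0.56,0],[0.84,0.56,0],[0.84,0.56,0],[0.84,0.56,0],[0.84,0.56,0],[0.84,0.56,0],[0.84,0.56,0],[0.84,0.56,0],[0.84,0.56,0],[0.84,0.56,0]],"spin":[0,0,0,0,0,0,0,0,0,0]}'; python3 -m jog '{"jaw":[40,40,40,40],"slide":[[0,0,0.6],[0,0,0.4],[0,0,0],[0,0,0]],"spin":[0,0,0,0]}'
```

```text
time_s: 6.55
ee_pos: [649.5, -40.5, 79.2]
ee_rot: [-179.8, -0.0, 90.0]
force: [1.2, -0.8, 0.1]
gripper_width: 43.3
gripper_force: 20.0
time_s: 6.95
ee_pos: [649.2, -42.3, 50.4]
ee_rot: [-179.9, -0.0, 90.0]
force: [0.2, -0.9, 0.0]
gripper_width: 43.2
gripper_force: 20.0
```

```bash
python3 -m jog '{"jaw":[40,40,40,40,40],"slide":[[0.04,0.03,0.3],[0,0,0.3],[0,0,0.33],[0,0,0],[0,0,0]],"spin":[0,0,0,0,0]}'
```

```text
time_s: 7.45
ee_pos: [650.6, -40.6, 23.1]
ee_rot: [-180.0, 0.0, 90.0]
force: [-0.5, 0.4, -0.1]
gripper_width: 43.5
gripper_force: 20.0
```

```bash
python3 -m jog '{"jaw":[91,91,91,91,91,91,91,91],"slide":[[0,0,0],[0,0,0],[0,0,0],[0,0,0],[0,0,-0.6],[0,0,-0.7],[0,0,-0.7],[0,0,0]],"spin":[0,0,0,0,0,0,0,0]}'; python3 -m jog '{"jaw":[91,91,91,91,91,91,91,91,91,91],"slide":[[0.25,-0.83,0],[0.25,-0.83,0],[0.25,-0.83,0],[0.25,-0.83,0],[0.25,-0.83,0],[0.25,-0.83,0],[0.25,-0.83,0],[0.25,-0.83,0],[0,0,0.7],[0,0,0]],"spin":[0,0,0,0,0,0,0,0,0,0]}'
python3 - <<'E'
from h import *
f=env.grab_frame("top")[:,:,::-1]; cv2.imwrite("pics/t1.png",cv2.resize(f[130:300,130:400],None,fx=2.9,fy=2.9))
E
```

```text
time_s: 8.25
ee_pos: [653.1, -40.7, 86.7]
ee_rot: [179.6, 0.0, 90.0]
force: [-0.0, -0.4, 0.1]
gripper_width: 90.8
gripper_force: 0.0
time_s: 9.25
ee_pos: [449.0, 19.5, 60.5]
ee_rot: [-179.7, 0.0, 90.1]
force: [-0.7, -0.5, 0.2]
gripper_width: 90.7
gripper_force: 0.0
```

View pics/t1.png

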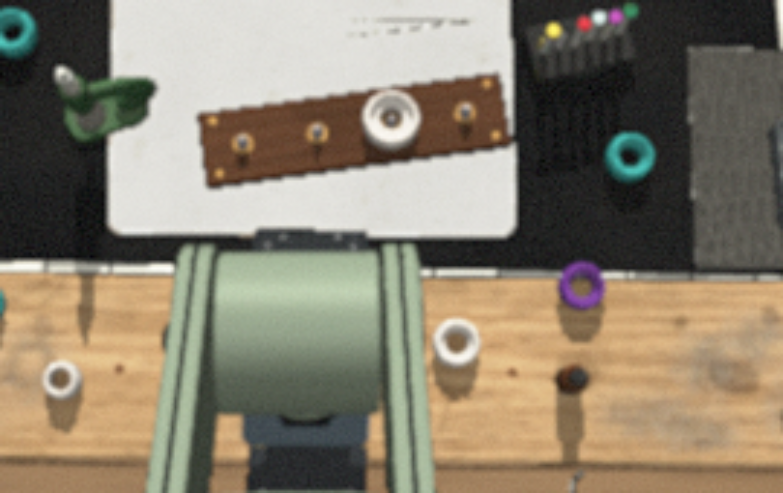

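The 44 is seated, with the spigot nose centred in its bore at (391,118). Next is the 52.

```bash
python3 -m jog '{"jaw":[91,91,91,91,91],"slide":[[0,0.03,0.7],[0,0,0.5],[0,0,0.3],[0,0,0],[0,0,0]],"spin":[0,0,0,0,0]}'
```

```text
time_s: 9.8
ee_pos: [453.2, 19.3, 17.7]
ee_rot: [180.0, 0.0, 90.0]
force: [0.2, 0.4, 0.8]
gripper_width: 91.3
gripper_force: 0.0
```

```bash
python3 -m jog '{"jaw":[91,91,46,46,46,46,46,46,46],"slide":[[0,-0.09,0.3],[0,0,0.17],[0,0,0],[0,0,0],[0,0,0],[0,0,0],[0,0,0],[0,0,0],[0,0,0]],"spin":[0,0,0,0,0,0,0,0,0]}' 20;  python3 -m jog '{"jaw":[46,46,46,46,46,46],"slide":[[0,0,-0.8],[0,0,-0.9],[0,0,-0.9],[0,0,0],[0,0,0],[0,0,0]],"spin":[0,0,0,0,0,0]}'
```

```text
time_s: 10.7
ee_pos: [450.1, 19.3, 3.5]
ee_rot: [180.0, 0.0, 90.0]
force: [0.3, -0.2, 1.7]
gripper_width: 51.5
gripper_force: 20.0
time_s: 11.3
ee_pos: [448.8, 19.3, 80.2]
ee_rot: [-179.9, 0.0, 90.0]
force: [0.1, 0.1, -1.5]
gripper_width: 51.6
gripper_force: 20.0
```

```bash
python3 -m jog '{"jaw":[46,46,46,46,46,46,46,46,46,46],"slide":[[-0.39,0.7,0],[-0.39,0.7,0],[-0.39,0.7,0],[-0.39,0.7,0],[-0.39,0.7,0],[-0.39,0.7,0],[-0.39,0.7,0],[-0.39,0.7,0],[-0.39,0.7,0],[-0.39,0.7,0]],"spin":[0,0,0,0,0,0,0,0,0,0]}'; python3 -m jog '{"jaw":[46,46,46,46,46],"slide":[[0,0,0.5],[0,0,0.5],[0,0,0],[0,0,0],[0,0,0]],"spin":[0,0,0,0,0]}'
```

```text
time_s: 12.3
ee_pos: [659.7, -97.9, 79.0]
ee_rot: [-179.8, -0.0, 90.0]
force: [0.3, -0.4, -0.5]
gripper_width: 51.3
gripper_force: 20.0
time_s: 12.8
ee_pos: [660.2, -97.5, 51.5]
ee_rot: [180.0, 0.0, 90.0]
force: [0.1, -0.2, -1.1]
gripper_width: 51.8
gripper_force: 20.0
```

```bash
python3 -m jog '{"jaw":[46,46,46,46,46],"slide":[[-0.02,-0.03,0.3],[0,0,0.3],[0,0,0.35],[0,0,0],[0,0,0]],"spin":[0,0,0,0,0]}'
```

```text
time_s: 13.3
ee_pos: [658.6, -98.1, 22.3]
ee_rot: [-179.9, -0.0, 90.0]
force: [0.1, -0.1, -0.9]
gripper_width: 51.4
gripper_force: 20.0
```

```bash
python3 -m jog '{"jaw":[91,91,91,91,91,91,91,91],"slide":[[0,0,0],[0,0,0],[0,0,0],[0,0,0],[0,0,-0.6],[0,0,-0.7],[0,0,-0.7],[0,0,0]],"spin":[0,0,0,0,0,0,0,0]}'; python3 -m jog '{"jaw":[91,91,91,91,91,91,91],"slide":[[0.03,-0.84,0],[0.03,-0.84,0],[0.03,-0.84,0],[0.03,-0.84,0],[0.03,-0.84,0],[0.03,-0.84,0],[0.03,-0.84,0]],"spin":[0,0,0,0,0,0,0]}'; python3 -m jog '{"jaw":[91,91,91,91,91],"slide":[[0,0,0.8],[0,0,0.8],[0,0,0.5],[0,0,0],[0,0,0]],"spin":[0,0,0,0,0]}'
```

```text
time_s: 14.1
ee_pos: [661.2, -98.5, 86.2]
ee_rot: [179.6, 0.1, 90.0]
force: [-0.4, 1.1, 0.7]
gripper_width: 91.2
gripper_force: 0.0
time_s: 14.8
ee_pos: [480.9, -91.7, 81.9]
ee_rot: [-179.9, -0.0, 90.0]
force: [-0.2, -0.4, -0.4]
gripper_width: 91.0
gripper_force: 0.0
time_s: 15.3
ee_pos: [482.4, -91.9, 19.5]
ee_rot: [-179.9, -0.0, 90.0]
force: [-0.1, -0.4, 0.2]
gripper_width: 91.1
gripper_force: 0.0
```

Next: grip the 36, lift it, and carry it to (641, 16.3).

```bash
python3 -m jog '{"jaw":[91,91,30,30,30,30,30,30,30],"slide":[[0.02,0,0.3],[0,0,0.23],[0,0,0],[0,0,0],[0,0,0],[0,0,0],[0,0,0],[0,0,0],[0,0,0]],"spin":[0,0,0,0,0,0,0,0,0]}' 20;  python3 -m jog '{"jaw":[30,30,30,30,30,30],"slide":[[0,0,-0.8],[0,0,-0.9],[0,0,-0.9],[0,0,0],[0,0,0],[0,0,0]],"spin":[0,0,0,0,0,0]}'
```

```text
time_s: 16.2
ee_pos: [482.7, -91.3, 4.0]
ee_rot: [180.0, 0.0, 90.0]
force: [0.2, -0.3, -0.0]
gripper_width: 38.3
gripper_force: 0.1
time_s: 16.8
ee_pos: [481.6, -91.1, 80.9]
ee_rot: [-179.9, -0.0, 90.0]
force: [0.4, 0.6, -0.5]
gripper_width: 34.7
gripper_force: 20.0
```

The fingers finished closing during the lift, so I'll check how the 36 sits in the grip.

```bash
python3 - <<'E'
from h import *
f=env.grab_frame("side")[:,:,::-1]; c=f[140:270,150:300]; cv2.imwrite("pics/g36.png",cv2.resize(c,None,fx=4.5,fy=4.5,interpolation=cv2.INTER_CUBIC))
for z in (60.9,70.9,76.9): print(z,(np.array(proj("side",[481.6,-91.1,z]))-[150,140])*4.5)
E
```

```text
60.9 [303.53657948 342.83254429]
70.9 [302.39331214 323.9060279 ]
76.9 [301.69959905 312.42177421]
```

View pics/g36.png

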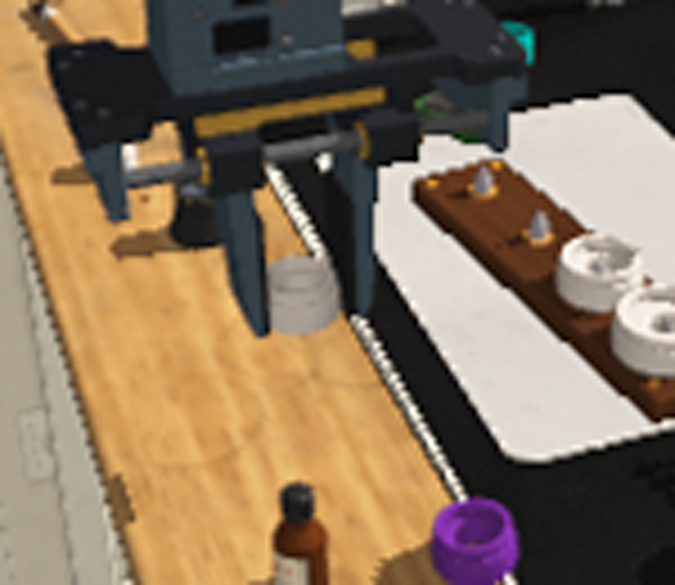

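The 36 is upright and sits low between the fingertips at about (303,300), with its underside at the nominal offset. I'll carry it on.

```bash
python3 -m jog '{"jaw":[30,30,30,30,30,30,30,30,30],"slide":[[0.45,0.66,0],[0.45,0.66,0],[0.45,0.66,0],[0.45,0.66,0],[0.45,0.66,0],[0.45,0.66,0],[0.45,0.66,0],[0.45,0.66,0],[0,0,0]],"spin":[0,0,0,0,0,0,0,0,0]}'; python3 -m jog '{"jaw":[30,30,30,30,30],"slide":[[0,0,0.5],[0,0,0.5],[0,0,0],[0,0,0],[0,0,0]],"spin":[0,0,0,0,0]}'
```

```text
time_s: 17.75
ee_pos: [642.7, 18.3, 80.1]
ee_rot: [-180.0, -0.0, 90.1]
force: [-0.1, -0.8, -1.3]
gripper_width: 34.8
gripper_force: 20.0
time_s: 18.25
ee_pos: [641.1, 16.5, 52.5]
ee_rot: [180.0, 0.0, 90.0]
force: [0.8, 0.4, -0.2]
gripper_width: 34.7
gripper_force: 20.0
```

```bash
python3 -m jog '{"jaw":[30,30,30,30,30],"slide":[[0,0,0.33],[0,0,0.33],[0,0,0.33],[0,0,0],[0,0,0]],"spin":[0,0,0,0,0]}'
```

```text
time_s: 18.75
ee_pos: [640.6, 16.7, 21.4]
ee_rot: [-179.9, 0.0, 90.0]
force: [0.7, 0.0, -0.1]
gripper_width: 35.1
gripper_force: 20.0
```

```bash
python3 -m jog '{"jaw":[91,91,91,91,91,91,91,91],"slide":[[0,0,0],[0,0,0],[0,0,0],[0,0,0],[0,0,-0.6],[0,0,-0.7],[0,0,-0.7],[0,0,0]],"spin":[0,0,0,0,0,0,0,0]}'; python3 -m jog '{"jaw":[91,91,91,91,91,91,91,91,91,91],"slide":[[0.7,-0.7,0],[0.7,-0.7,0],[0.7,-0.7,0],[0.7,-0.7,0],[0.7,-0.7,0],[0.7,-0.7,0],[0.7,-0.7,0],[0.7,-0.7,0],[0.72,-0.7,0],[0,0,0]],"spin":[0,0,0,0,0,0,0,0,0,0]}'; python3 -m jog '{"jaw":[91,91,91,91,91],"slide":[[0,0,0.8],[0,0,0.8],[0,0,0.5],[0,0,0],[0,0,0]],"spin":[0,0,0,0,0]}'
```

```text
time_s: 19.55
ee_pos: [643.2, 16.8, 85.4]
ee_rot: [179.6, -0.0, 90.0]
force: [0.1, -1.1, 0.2]
gripper_width: 90.3
gripper_force: 0.0
time_s: 20.55
ee_pos: [448.8, 207.5, 81.3]
ee_rot: [-179.8, 0.0, 90.2]
force: [0.2, 0.4, 0.1]
gripper_width: 91.1
gripper_force: 0.0
time_s: 21.05
ee_pos: [452.2, 205.9, 19.0]
ee_rot: [-180.0, 0.0, 90.0]
force: [0.2, -0.0, -0.1]
gripper_width: 91.1
gripper_force: 0.0
```

```bash
python3 -m jog '{"jaw":[91,91,22,22,22,22,22,22,22,22],"slide":[[0.02,-0.02,0.3],[0,0,0.22],[0,0,0],[0,0,0],[0,0,0],[0,0,0],[0,0,0],[0,0,0],[0,0,0],[0,0,0]],"spin":[0,0,0,0,0,0,0,0,0,0]}' 20;  python3 -m jog '{"jaw":[22,22,22,22],"slide":[[0,0,0],[0,0,0],[0,0,0],[0,0,0]],"spin":[0,0,0,0]}'; python3 -m jog '{"jaw":[22,22,22,22,22,22],"slide":[[0,0,-0.8],[0,0,-0.9],[0,0,-0.9],[0,0,0],[0,0,0],[0,0,0]],"spin":[0,0,0,0,0,0]}'
```

```text
time_s: 22.05
ee_pos: [451.3, 206.9, 3.6]
ee_rot: [180.0, 0.0, 90.0]
force: [-0.0, -0.3, 0.4]
gripper_width: 29.9
gripper_force: 0.0
time_s: 22.45
ee_pos: [451.3, 206.9, 3.6]
ee_rot: [180.0, 0.0, 90.0]
force: [0.1, 0.3, 1.3]
gripper_width: 27.2
gripper_force: 20.0
time_s: 23.05
ee_pos: [450.4, 206.4, 80.5]
ee_rot: [-179.9, 0.1, 90.0]
force: [0.0, 0.5, 0.8]
gripper_width: 26.9
gripper_force: 20.0
```

```bash
python3 -m jog '{"jaw":[22,22,22,22,22,22,22,22,22,22],"slide":[[-0.49,0.67,0],[-0.49,0.67,0],[-0.49,0.67,0],[-0.49,0.67,0],[-0.49,0.67,0],[-0.49,0.67,0],[-0.49,0.67,0],[-0.49,0.67,0],[-0.49,0.67,0],[0,0,0]],"spin":[0,0,0,0,0,0,0,0,0,0]}'; python3 -m jog '{"jaw":[22,22,22,22,22],"slide":[[0,0,0.5],[0,0,0.5],[0,0,0],[0,0,0],[0,0,0]],"spin":[0,0,0,0,0]}'
```

```text
time_s: 24.05
ee_pos: [633.9, 72.7, 79.7]
ee_rot: [-180.0, 0.0, 89.9]
force: [-0.6, 0.4, 0.2]
gripper_width: 27.1
gripper_force: 20.0
time_s: 24.55
ee_pos: [632.4, 75.0, 52.1]
ee_rot: [180.0, -0.0, 90.0]
force: [-0.2, 0.8, 0.3]
gripper_width: 27.2
gripper_force: 20.0
```

```bash
python3 -m jog '{"jaw":[22,22,22,22,22],"slide":[[-0.04,0,0.33],[0,0,0.33],[0,0,0.33],[0,0,0],[0,0,0]],"spin":[0,0,0,0,0]}'
```

```text
time_s: 25.05
ee_pos: [631.9, 73.4, 21.2]
ee_rot: [-179.9, 0.0, 90.0]
force: [-0.4, 0.1, -0.5]
gripper_width: 27.6
gripper_force: 20.0
```

```bash
python3 -m jog '{"jaw":[91,91,91,91,91,91,91,91],"slide":[[0,0,0],[0,0,0],[0,0,0],[0,0,0],[0,0,-0.6],[0,0,-0.8],[0,0,-0.8],[0,0,-0.8]],"spin":[0,0,0,0,0,0,0,0]}'; python3 -m jog '{"jaw":[91,91,91,91,91,91,91,91,91,91],"slide":[[0,-0.8,0],[0,-0.8,0],[-0.5,-0.8,0],[-0.5,-0.8,0],[-0.5,-0.8,0],[-0.5,-0.8,0],[-0.5,-0.8,0],[-0.5,-0.8,0],[-0.5,0,0],[0,0,0]],"spin":[0,0,0,0,0,0,0,0,0,0]}'
python3 - <<'E'
from h import *
t=env.grab_frame("top")[:,:,::-1]; s=env.grab_frame("side")[:,:,::-1]
a=cv2.resize(t[145:285,140:400],(790,425),interpolation=cv2.INTER_CUBIC);cv2.imwrite("pics/f_top.png",a)
cv2.imwrite("pics/f_side.png",cv2.resize(s[100:300,150:400],(750,600),interpolation=cv2.INTER_CUBIC))
E
```

```text
time_s: 25.85
ee_pos: [632.2, 73.4, 112.8]
ee_rot: [-180.0, 0.0, 90.0]
force: [0.2, 0.6, -0.1]
gripper_width: 88.2
gripper_force: 0.0
time_s: 26.85
ee_pos: [440.0, -32.7, 112.3]
ee_rot: [179.9, 0.0, 89.9]
force: [1.4, 0.3, 0.2]
gripper_width: 90.8
gripper_force: 0.0
```

View pics/f_top.png

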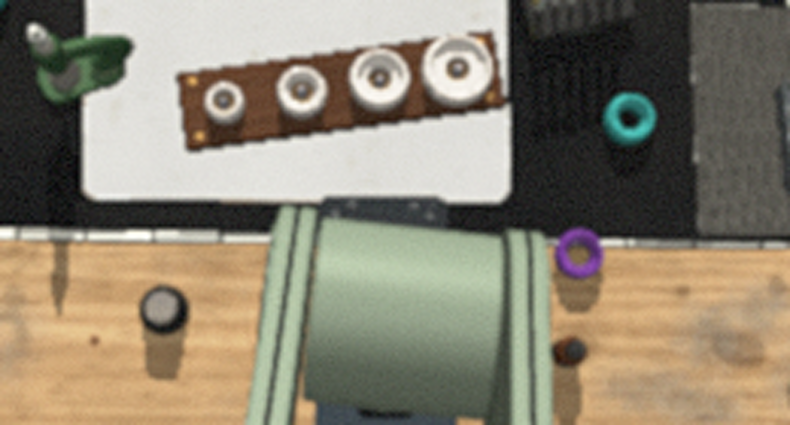

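View pics/f_side.png

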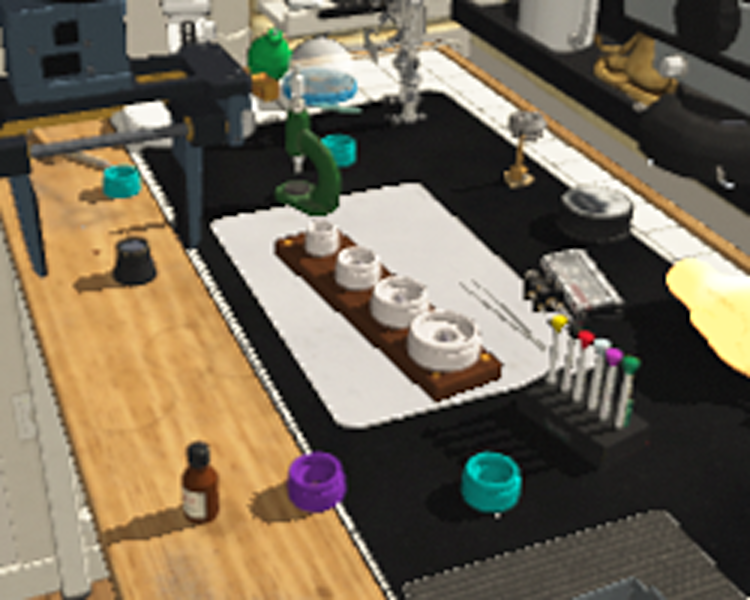

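All four dies lie flat on the spigots in size order from the press end: top view (224,103), (302,91), (379,78) and (457,69). The loupe and bottle are still standing in place, so I'll hand in.

```bash
python3 -c "
from workcell import env
print(env.job_done())"
```

```text
the job is handed in; nothing more can be done
None
```

The job is handed in: all four dies are seated flat on the spigots, smallest at the press end through to largest at the far end, and the loupe and oil bottle were left standing where they were (about 27 s of the 128 s used).

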